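# Add four hits on the wargame hit counter

## Task

The unit on this gaming table has just taken four more hits: put them on the wooden hit counter by pushing the raised pointer of its click-stop dial with a fingertip, clockwise as seen from above, exactly four clicks on from where it stands now, so that it comes to rest four notches further on. Push it gently from the side only, never pinch it, and leave the two figures, the model tree and the die where they are.

Things in the scene. Friction and masses are not known exactly. Their poses are not given: they have to be found in the camera images.
- hit_counter: Plywood hit counter, 140 x 140 mm square, top 30 mm above the table, held fast by suction feet. Origin on the table under its centre, on the dial's vertical axis; x, y along its edges. Eight burnt ticks around the dial, one per notch, 24 degrees apart: from +84 degrees (from its x axis; first, shortest) clockwise to -84 degrees (eighth, longest).
- dial_centre (a point): On the dial's axis, at its flat top, 36 mm above the table. Round wooden dial, radius 50 mm, bare on top but for a round hub (radius 13 mm) and the pointer, a straight fin 10 mm wide running radially from the hub; both are 20 mm high (top 56 mm above the table).
- pointer_end (a point): On top of the pointer fin at its outer end, 48 mm from the dial's axis, 56 mm above the table. Seen from above, the pointer points from dial_centre to here.
- dial (a joint): Dial angle, rad, growing clockwise from above. 0 = first notch; notches every 0.419 up to 2.932, hard stops just past the ends; starts in one of the first four. A sprung ball holds each notch: 3 to 5 N at 38 mm from the axis to leave it; past halfway the dial clicks over and springs into the next by itself, up to 0.2 rad ahead of the finger; let go between notches, it falls into the nearest.
- footman: Grey plastic figure with a spear, 55 mm tall, on a round black base of 32 mm diameter; loose. Origin under the base's centre, z up. Stands beside the counter; leave alone.
- giant: Larger grey plastic figure with a spear, 85 mm tall, on a round black base of 50 mm diameter; loose. Origin under the base's centre, z up. Stands beside the counter; leave alone.
- tree: Model tree with green foliage, 155 mm tall, foliage up to 80 mm across, on a round base of 84 mm diameter; loose. Origin under the base's centre, z up; leave alone.
- die: White six-sided die, 16 mm; loose. Origin under its centre; leave alone.
There are look-alikes about, which are no part of the job. There is more than one size of the hit_counter; the job needs the smallest.

How it is judged (in metres and radians):
On the way:
1. a finger pushes the pointer past its first click (distance of pointer_end from where it was at the start of the episode above 0.011 m and contact force between the fingers and hit_counter above 0.2 N), for 0.02 s.
At the end, for the whole second after the job is handed in: The dial rests in the notch four clicks (96 degrees, within a quarter of a click) clockwise of where it started; both figures and the tree stand upright, and they and the die are within 15 mm of where they were (distance of pointer_end from where it was at the start of the episode between 0.0679 and 0.0746 m and value of joint dial above 1.571 rad and velocity of joint dial between -0.05 and 0.05 rad/s and angle between each of footman, giant, tree's own z axis and vertical below 0.15 rad and distance of each of footman, giant, tree, die from where it was at the start of the episode below 0.015 m); the robot touches nothing.
It fails at once if a figure, the tree or the die is knocked over, pushed away or lifted (more than 15 mm) (distance of any of footman, giant, tree, die from where it was at the start of the episode above 0.015 m or angle between any of footman, giant, tree's own z axis and vertical above 0.4 rad).
It fails at once if the counter is pinched or pressed hard (more than 20 N) (contact force between the fingers and hit_counter above 20 N).
It also fails if it takes over 48 s, if anything falls off the work surface, if the arm or the gripper's body presses on something with over 40 N, if the wrist force passes 120 N, or if a joint passes its speed limit or range.

## Robot

A 6-joint arm with a two-finger parallel gripper is mounted at the origin on the work surface. World frame = base frame: x ahead of the robot, y to its left, z up, the work surface at z = 0. Lengths are in m, angles in degrees, forces in N, time in s.
With the tool pointing down it reaches from about 0.35 to 0.925 m from the base axis. Payload 6.4 kg.
Tool frame: the origin (TCP) lies at the very end of the fingers, on their centre line; the grasp point (between the pads) lies 19 mm behind it; x points along the fingers, y is the direction in which the jaws open and shut, and the axes are right-handed (so a half turn about x gives the same grasp; the last joint's range is limited). The gripper opens to 85 mm and grips with 20 to 120 N. Pads are 22 mm wide; open, the fingers measure 114 mm over their backs; the gripper's body (76 mm by 85 mm) begins 54 mm behind the grasp point. The pads swing forward as they close: fully open they stand 13 mm farther back than shut.
Start: joints at [-78.787, 14.043, 89.255, -0, 76.702, -9.975], TCP at [0.235, -0.606, 0.231] pointing down, gripper open.
Joint ranges: [-179.41, 179.41], [-58.25, 129.5], [7.25, 145.43], [-54.29, 234.29], [11.92, 165.04], [-157.13, 157.13]. Speed limits (degrees/s): [147.25, 147.25, 180, 180, 180, 180].

## Interface

Orientations are given as [roll, pitch, yaw] about the fixed x, y, z axes, in that order (R = Rz(yaw) Ry(pitch) Rx(roll)).
In Python, from bench import sensors, cams, ctrl, search_frame, place_of gives the robot as it stands.
- The arm moves only by the tool servo_tool, never from a script. Its argument "moves" is a list of rows, each a list of 7 numbers: the finger opening in mm, from 0 to 85.4, then the shift along the tool's x, y, z in mm, then the turn, a rotation vector about the tool's x, y, z in rad. In form: [[fingers, tx, ty, tz, rx, ry, rz], ...]. A call has exactly 10 rows; each row is the pose to reach, as a shift and turn from the pose commanded when the call began, along the tool's axes at that moment; what a row does not reach only later rows make up. A row lasts 1/10 s, in which the tool goes at most 50 mm and 8.59 degrees, less where a joint would pass 70% of its speed; a pose out of reach is approached as far as the arm can. A call with a gripper value outside its range is refused whole. The fingers move at their own pace and stop on an object; "newtons" is the grip in N (left out, the last holds). Time passes only in rows, so rows that repeat a pose let the fingers close, or fill a call up. It gives the time, the measured TCP pose, the force and the opening at its end, in the units of the state.
- sensors.get_state(): the state, without advancing time (a new reading comes with each control period).
- cams.capture(name): name is "scene" or "top" or "wrist"; returns the picture (480x640x3 uint8, red, green, blue); there is no depth.
- cams.camera_params(name): a dict with "intrinsics" (3x3 intrinsics, pixels), "R" (3x3) and "t" (3): a world point X has camera coordinates R X + t. Camera axes: x right, y down, z forward; pixel columns grow to the right and rows downward; lengths in m; the calibration is good to about 2 mm. The wrist camera is an equidistant fisheye: a pixel r from the principal point sees the ray r / f radians off the axis. A picture is of the moment at which its call begins: read the wrist's pose just before it. camera_params takes no time and is no camera call; for the wrist camera it gives the pose at the moment of the call.
- ctrl.hand_in(): hands the job in, once; it reports no verdict.
Trained networks look in the newest picture that a camera, given by its name, has taken for a name from the list of things; names that differ only in an ending like _2 or _b are one class to them, and where a whole thing is asked for, a point or a joint stands for the part that bears it (a point fixed in the world has none). Each returns a list of dicts, best first, with "confidence" (0 to 1); they miss things now and then, are a little off and sometimes report something else, mostly with a low value. They report only what shows in the picture. A call takes as long as a camera call. They do not tell look-alikes from the thing itself.
- search_frame(camera, target): "centre" ([x, y, z] in m, in world coordinates, good to about 4 mm: the middle of the surface that is visible of it).
- place_of(camera, target): "centre" ([x, y, z] in m, in world coordinates, good to about 4 mm: a listed point, or the origin of a listed thing).
The state is a dict: "t": time; "joint_positions": joint angles; "qvel": joint speeds; "joint_torque": joint torques, N m; "tcp_pos": TCP position; "tcp_rot": TCP orientation; "ft_force": force on the tool from outside, world axes, zero at the start; "wrist_torque": the same for the moment, N m; "opening": finger opening in m.
Only numpy, scipy, OpenCV 4.12 (cv2) and the standard library are available. Lean on these libraries where they do the work, as an engineer would, in place of code of your own. Each camera call takes 0.05 s, during which the arm holds its last target.

## Working session

There is one attempt and no reset: what is moved stays moved. The work goes in short steps, Python scripts to look and compute and a tool call to move; the robot and the scene stay as the last step left them, time stands still between calls to the robot, and variables do not carry over. Pictures are saved under pics/ and viewed, and the job is handed in when it is done.

Besides the shell and the picture viewer there is one more tool, called after "Call:" as name([rows], argument=value, ...), one row to a line, values as JSON. servo_tool: Moves the arm, as the interface text tells. Its arguments: {"type":"object","properties":{"moves":{"type":"array"},"newtons":{"type":"number"}},"required":["moves"]}

```bash
mkdir -p pics
python3 - <<'E'
from bench import sensors, cams, search_frame, place_of
import cv2
s=sensors.get_state(); print(s['t'],s['tcp_pos'],s['tcp_rot'],s['opening'])
for c in ['scene','top']:
    im=cams.capture(c); cv2.imwrite(f'pics/{c}0.png',im[:,:,::-1])
    p=cams.camera_params(c); print(c,p)
    for n in ['hit_counter','dial_centre','pointer_end','footman','giant','tree','die']:
        print(n,[(round(d['confidence'],2),[round(float(v),3) for v in d['centre']]) for d in place_of(c,n)][:4])
print(sensors.get_state()['t'])
E
```

```text
0.0 [ 0.23482426 -0.60550197  0.23017268] [-99.94978045  89.88864116 101.23879776] 0.08543157391042132
scene {'intrinsics': array([[500.38688955,   0.        , 310.92491498],
       [  0.        , 500.38688955, 241.44713215],
       [  0.        ,   0.        ,   1.        ]]), 'R': array([[ 0.75453502,  0.65622157, -0.00708152],
       [ 0.48208144, -0.56156275, -0.67249146],
       [-0.44528012,  0.50400448, -0.74007101]]), 't': array([-0.43854331, -0.1630843 ,  1.31539949])}
hit_counter [(0.94, [0.599, -0.144, 0.001]), (0.74, [0.304, -0.281, -0.001]), (0.72, [0.775, 0.118, 0.003])]
dial_centre [(0.71, [0.778, 0.116, 0.051]), (0.68, [0.598, -0.147, 0.036]), (0.68, [0.308, -0.281, 0.049])]
pointer_end [(0.88, [0.272, -0.228, 0.074]), (0.75, [0.747, 0.169, 0.073]), (0.43, [0.474, -0.178, -0.003])]
footman [(0.62, [0.549, -0.042, 0.002])]
giant [(0.7, [0.67, -0.258, -0.001])]
tree [(0.67, [0.504, 0.121, 0.004])]
die [(0.7, [0.671, -0.257, 0.0]), (0.49, [0.473, -0.174, -0.002])]
top {'intrinsics': array([[583.24825496,   0.        , 317.42358435],
       [  0.        , 583.24825496, 233.70765735],
       [  0.        ,   0.        ,   1.        ]]), 'R': array([[ 0.02661864, -0.99957095,  0.01222174],
       [-0.99087177, -0.02799933, -0.13186798],
       [ 0.1321536 , -0.00860003, -0.99119194]]), 't': array([0.06642382, 0.55656353, 1.20529129])}
hit_counter [(0.95, [0.308, -0.283, -0.002]), (0.67, [0.604, -0.148, 0.001]), (0.62, [0.775, 0.116, -0.001])]
dial_centre [(0.97, [0.603, -0.151, 0.036]), (0.91, [0.306, -0.282, 0.049]), (0.85, [0.777, 0.117, 0.047])]
pointer_end [(0.96, [0.271, -0.232, 0.079]), (0.8, [0.745, 0.172, 0.074]), (0.55, [0.621, -0.105, 0.051])]
footman [(0.64, [0.546, -0.037, -0.004])]
giant [(0.69, [0.671, -0.254, 0.0]), (0.55, [0.597, -0.149, 0.037])]
tree [(0.62, [0.512, 0.123, -0.002])]
die [(0.55, [0.477, -0.171, -0.003])]
0.8
```

View pics/scene0.png

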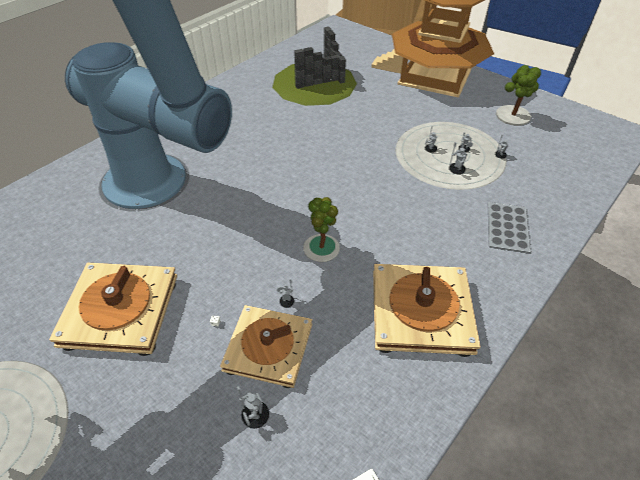

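View pics/top0.png

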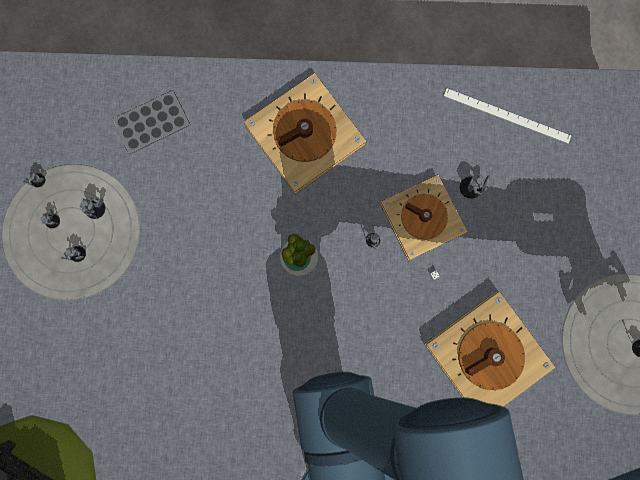

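Run:
```python
import cv2
im=cv2.imread('pics/top0.png'); c=im[140:320,310:510]; cv2.imwrite('pics/top0z.png',cv2.resize(c,None,fx=3.3,fy=3.3,interpolation=cv2.INTER_CUBIC))
im=cv2.imread('pics/scene0.png'); c=im[190:350,230:430]; cv2.imwrite('pics/scene0z.png',cv2.resize(c,None,fx=3.3,fy=3.3,interpolation=cv2.INTER_CUBIC))
```

```text
(no output)
```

View pics/top0z.png

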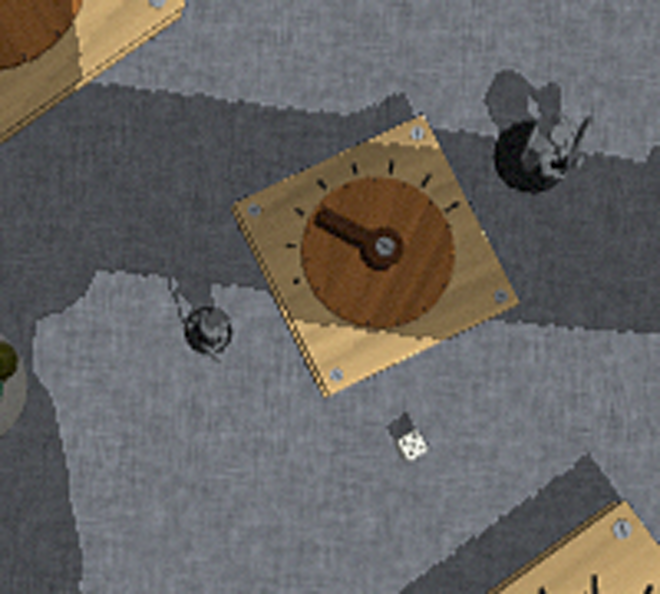

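View pics/scene0z.png

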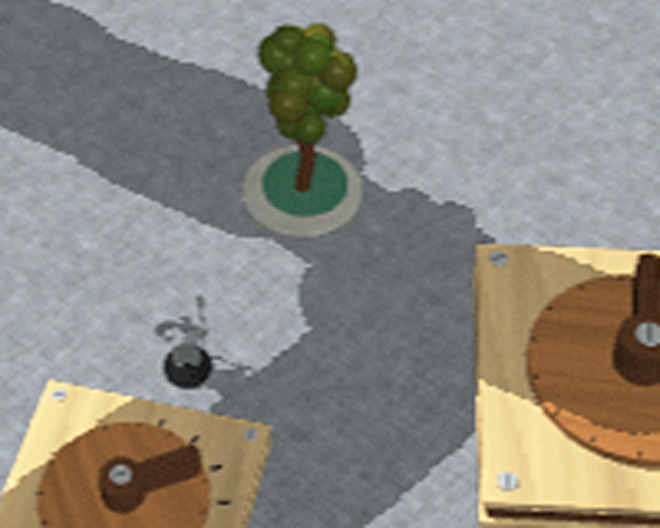

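The pictures show three counters. The smallest is near top pixel (424,214), and its pointer stands at about the third tick. The giant is at (473,187), the footman at (372,240), the die at (434,274) and the tree at (298,253). Next I compute the dial geometry.

```bash
cat > h.py <<'E'
import numpy as np, cv2
from bench import sensors, cams, search_frame, place_of
from scipy.spatial.transform import Rotation as Ro
def unproj(p,u,v,z):
    K,R,t=p['intrinsics'],p['R'],p['t']
    d=R.T@np.linalg.solve(K,[u,v,1]); c=-R.T@t
    return c+d*(z-c[2])/d[2]
def proj(p,X):
    q=p['intrinsics']@(p['R']@np.asarray(X)+p['t']); return q[:2]/q[2]
E
python3 - <<'E'
from h import *
p=cams.camera_params('top')
f=lambda x,y,z:unproj(p,310+(x+.5)/3.3-.5,140+(y+.5)/3.3-.5,z)
C=[f(*q,.03) for q in [(234,207),(422,116),(518,299),(328,396)]]
for i in range(4): print('corner',C[i].round(4),np.linalg.norm(C[i]-C[i-1]).round(4), np.degrees(np.arctan2(*(C[i]-C[i-1])[1::-1])).round(1))
c=np.mean(C,0);print('centre',c.round(4))
h=f(385,246,.056);print('hub',h.round(4))
e=f(320,214,.056);print('end',e.round(4),np.linalg.norm(e-h),np.degrees(np.arctan2(*(e-h)[1::-1])))
for q in [(295,280),(291,246),(299,211),(321,184),(354,168),(391,166),(427,180),(453,206)]:
    w=f(*q,.03)-c; print('tick',np.degrees(np.arctan2(w[1],w[0])).round(1),np.linalg.norm(w).round(4))
s=sensors.get_state();R=Ro.from_euler('xyz',s['tcp_rot'],degrees=True).as_matrix();print(R.round(3),s['joint_positions'])
E
```

```text
corner [ 0.6274 -0.0528  0.03  ] 0.1373 27.0
corner [ 0.692  -0.1761  0.03  ] 0.1391 -62.4
corner [ 0.5719 -0.2387  0.03  ] 0.1354 -152.5
corner [ 0.5051 -0.1151  0.03  ] 0.1404 118.4
centre [ 0.5991 -0.1457  0.03  ]
hub [ 0.5999 -0.1467  0.056 ]
end [ 0.6195 -0.1049  0.056 ] 0.04610991837535018 64.87702116917403
tick 109.7 0.0558
tick 86.3 0.0554
tick 61.9 0.057
tick 38.5 0.0578
tick 14.2 0.0584
tick -9.7 0.0595
tick -34.0 0.0603
tick -56.8 0.0606
[[ 0.     0.361 -0.932]
 [-0.    -0.932 -0.361]
 [-1.     0.     0.   ]] [-7.87873180e+01  1.40421598e+01  8.92543953e+01 -1.50492693e-04
  7.67016734e+01 -9.97470239e+00]
```

Call:
servo_tool([
  [0,0,-17,-26,-0.115,0,0],
  [0,0,-34,-52,-0.23,0,0],
  [0,0,-51,-78,-0.345,0,0],
  [0,0,-68,-104,-0.46,0,0],
  [0,0,-85,-130,-0.575,0,0],
  [0,0,-102,-156,-0.69,0,0],
  [0,0,-119,-182,-0.805,0,0],
  [0,0,-136,-208,-0.92,0,0],
  [0,0,-153,-234,-1.035,0,0],
  [0,0,-170,-260,-1.15,0,0],
], newtons=20)

```text
t: 1.8
tcp_pos: [0.4166, -0.3525, 0.2315]
tcp_rot: [41.5, 90.0, -51.2]
ft_force: [-0.3, 0.1, -0.1]
opening: -0.0001
```

```bash
cat >> h.py <<'E'
C=np.array([0.600,-0.147]); 
def goal(phi,gap=0,rad=.038,z=.043):
    """finger at fin angle phi (deg), gap behind the fin"""
    a=np.radians(phi); r=np.array([np.cos(a),np.sin(a)]); t=np.array([-r[1],r[0]])
    xy=C+rad*r+(.016+gap)*t
    R=np.array([[0,r[0],-t[0]],[0,r[1],-t[1]],[-1,0,0]])  # x down,y radial,z pushes cw
    return np.r_[xy,z],R
def rel(phi,gap=0,rad=.038,z=.043):
    s=sensors.get_state(); R0=Ro.from_euler('xyz',s['tcp_rot'],degrees=True).as_matrix()
    X,R=goal(phi,gap,rad,z)
    return (R0.T@(X-s['tcp_pos'])*1000).round(1), Ro.from_matrix(R0.T@R).as_rotvec().round(4)
def st():
    s=sensors.get_state(); print('t',round(s['t'],2),'tcp',s['tcp_pos'].round(4),'rot',s['tcp_rot'].round(2),'F',s['ft_force'].round(2),'q',np.round(s['joint_positions'],1),s['opening'])
E
python3 - <<'E'
from h import *
st();X,R=goal(63.3,.01);print(np.linalg.det(R))
print(rel(63.3,.01,z=.15))
E
```

```text
t 1.8 tcp [ 0.4166 -0.3525  0.2315] rot [ 41.48  89.98 -51.17] F [-0.33  0.08 -0.05] q [-52.1   0.  104.6   0.   75.4 -49.5] -5.4228381208417084e-05
1.0
(array([  81.4,  165.4, -259.1]), array([-1.1511e+00,  4.0000e-04, -1.0000e-04]))
```

Call:
servo_tool([
  [0,0,18,-29,-0.128,0,0],
  [0,10,37,-58,-0.256,0,0],
  [0,20,55,-86,-0.384,0,0],
  [0,30,74,-115,-0.512,0,0],
  [0,40,92,-144,-0.64,0,0],
  [0,50,110,-173,-0.768,0,0],
  [0,60,129,-202,-0.896,0,0],
  [0,70,147,-230,-1.023,0,0],
  [0,81,165,-259,-1.151,0,0],
  [0,81,165,-259,-1.151,0,0],
])

```text
t: 2.8
tcp_pos: [0.5943, -0.1, 0.1485]
tcp_rot: [170.3, 89.8, 143.7]
ft_force: [-0.7, 0.6, -0.0]
opening: 0.0003
```

Run:
```python
from h import *
st(); print(rel(63.3,.01))
for c in ['scene','wrist','top']:
    cv2.imwrite(f'pics/{c}1.png',cams.capture(c)[:,:,::-1])
```

```text
t 2.8 tcp [ 0.5943 -0.1     0.1485] rot [170.34  89.84 143.69] F [-0.71  0.56 -0.02] q [-20.3  12.8  99.8   0.   67.5 -83.7] 0.0002660367733211894
(array([105.5,  -1.5,   0.4]), array([ 0.001 , -0.0027, -0.0005]))
```

View pics/wrist1.png

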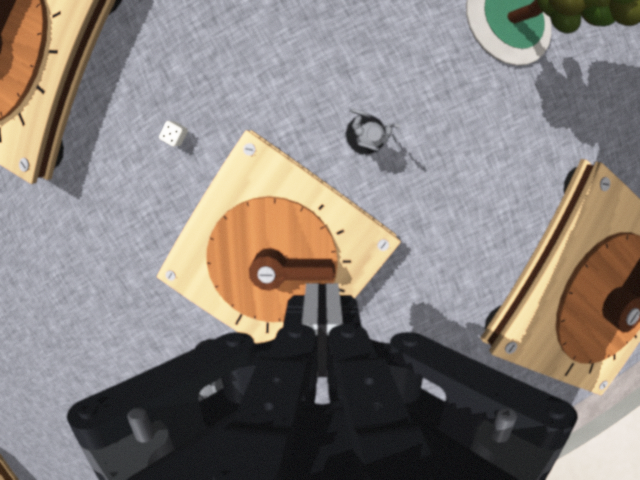

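View pics/scene1.png

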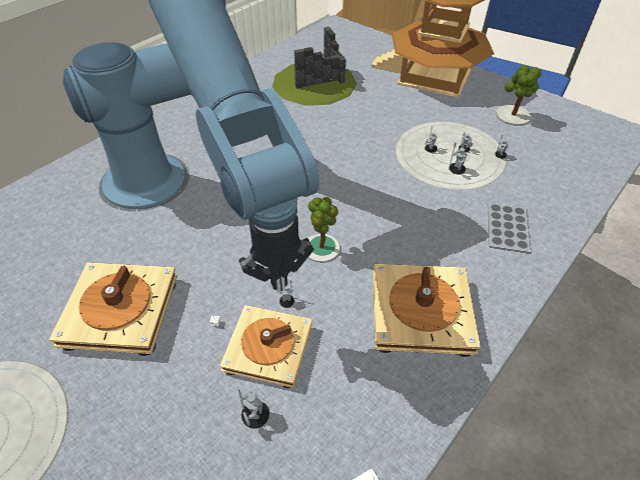

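```bash
cat >> h.py <<'E'
def wun(p,u,v,z):
    K,R,t=p['intrinsics'],p['R'],p['t']
    a=(u-K[0,2])/K[0,0];b=(v-K[1,2])/K[1,1];th=np.hypot(a,b)
    d=R.T@np.array([a/th*np.sin(th),b/th*np.sin(th),np.cos(th)]);c=-R.T@t
    return c+d*(z-c[2])/d[2]
E
python3 - <<'E'
from h import *
p=cams.camera_params('wrist'); print('cam',-p['R'].T@p['t'])
h=wun(p,266,274,.056);e=wun(p,335,270,.056);print(h,e,np.degrees(np.arctan2(*(e-h)[1::-1])),np.linalg.norm(e-h))
print('tip',wun(p,322,287,.1485))
for n in ['dial_centre','pointer_end','footman','giant','die']:
    print(n,[(round(d['confidence'],2),[round(float(v),3) for v in d['centre']]) for d in place_of('wrist',n)][:3])
E
```

```text
cam [ 0.52869661 -0.07075592  0.29405971]
[ 0.59838865 -0.15004307  0.056     ] [ 0.61729603 -0.10583374  0.056     ] 66.84465015567865 0.04808278012799844
tip [ 0.58739146 -0.10064724  0.1485    ]
dial_centre [(0.64, [0.778, 0.115, 0.051]), (0.55, [0.596, -0.147, 0.032]), (0.16, [0.506, 0.121, 0.001])]
pointer_end [(0.63, [0.617, -0.107, 0.06])]
footman [(0.9, [0.553, -0.041, -0.003]), (0.42, [0.473, -0.173, -0.003])]
giant []
die [(0.88, [0.473, -0.17, -0.003])]
```

Call:
servo_tool([
  [0,13,-1,0,0.001,-0.0027,0],
  [0,26,-1,0,0.001,-0.0027,0],
  [0,39,-1,0,0.001,-0.0027,0],
  [0,52,-1,0,0.001,-0.0027,0],
  [0,65,-1,0,0.001,-0.0027,0],
  [0,77,-1,0,0.001,-0.0027,0],
  [0,87,-1,0,0.001,-0.0027,0],
  [0,96,-1,0,0.001,-0.0027,0],
  [0,105,-1,0,0.001,-0.0027,0],
  [0,105,-1,0,0.001,-0.0027,0],
])

```text
t: 4.2
tcp_pos: [0.5926, -0.1039, 0.0438]
tcp_rot: [-48.2, 90.0, -75.3]
ft_force: [0.1, -0.5, -1.3]
opening: -0.0001
```

Run:
```python
from h import *
st()
for c in ['wrist','scene']: cv2.imwrite(f'pics/{c}2.png',cams.capture(c)[:,:,::-1])
s=sensors.get_state();R0=Ro.from_euler('xyz',s['tcp_rot'],degrees=True).as_matrix()
for ph,g in [(63.3,.01),(63.3,0),(51.3,0)]: print(ph,g,rel(ph,g))
```

```text
t 4.2 tcp [ 0.5926 -0.1039  0.0438] rot [-48.25  89.98 -75.28] F [ 0.14 -0.46 -1.34] q [-20.7  21.1 102.1  -0.   56.8 -83.7] -8.354710227277359e-05
63.3 0.01 (array([ 2.3,  2.7, -1.1]), array([-0.0058,  0.0028, -0.    ]))
63.3 0 (array([2.3, 2.8, 8.9]), array([-0.0058,  0.0028, -0.    ]))
51.3 0 (array([ 2.4,  5.3, 17.2]), array([ 0.2036,  0.0028, -0.0003]))
```

View pics/wrist2.png

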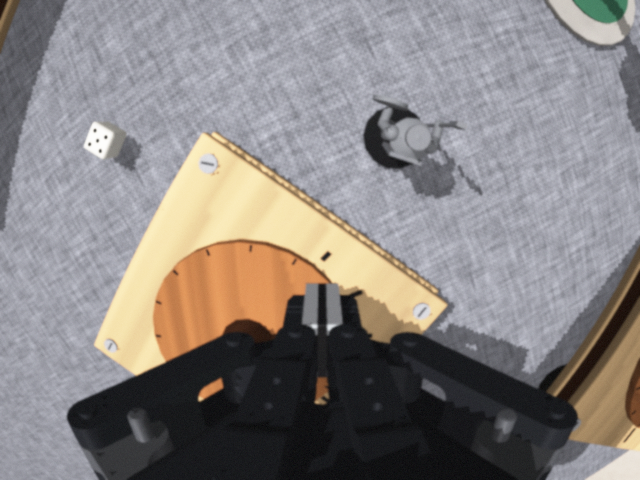

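Run:
```python
import numpy as np
for D in list(np.arange(2.5,26,2.5)):
    d=np.radians(D); print(D, round(38*np.cos(d)+16*np.sin(d)-38,2), round(38*np.sin(d)-16*np.cos(d)+16,2), round(d,4))
```

```text
2.5 0.66 1.67 0.0436
5.0 1.25 3.37 0.0873
7.5 1.76 5.1 0.1309
10.0 2.2 6.84 0.1745
12.5 2.56 8.6 0.2182
15.0 2.85 10.38 0.2618
17.5 3.05 12.17 0.3054
20.0 3.18 13.96 0.3491
22.5 3.23 15.76 0.3927
25.0 3.2 17.56 0.4363
```

Call:
servo_tool([
  [0,0,1,4,0,0,0],
  [0,0,1,7,0,0,0],
  [0,0,1,9.5,0,0,0],
  [0,0,1.7,11.7,0.0436,0,0],
  [0,0,2.3,13.4,0.0873,0,0],
  [0,0,2.8,15.1,0.1309,0,0],
  [0,0,3.2,16.8,0.1745,0,0],
  [0,0,3.6,18.6,0.2182,0,0],
  [0,0,3.9,20.4,0.2618,0,0],
  [0,0,4.1,22.2,0.3054,0,0],
])

```text
t: 5.3
tcp_pos: [0.6156, -0.1109, 0.0457]
tcp_rot: [18.7, 89.8, -25.9]
ft_force: [0.0, 0.6, 0.1]
opening: -0.0
```

Run:
```python
from h import *
st()
for c in ['scene','top','wrist']: cv2.imwrite(f'pics/{c}3.png',cams.capture(c)[:,:,::-1])
print(rel(63.3-17.5)); cams.capture('top'); print(rel(63.3-17.5));st()
im=cv2.imread('pics/top3.png'); c=im[140:320,310:510]; a=cv2.resize(c,None,fx=2,fy=2,interpolation=cv2.INTER_CUBIC)
im=cv2.imread('pics/scene3.png'); c=im[220:400,200:400]; b=cv2.resize(c,None,fx=2,fy=2,interpolation=cv2.INTER_CUBIC)
cv2.imwrite('pics/c3.png',np.hstack([a,b]))
```

```text
t 5.3 tcp [ 0.6156 -0.1109  0.0457] rot [ 18.69  89.79 -25.95] F [0.03 0.6  0.09] q [-20.6  23.6  98.5  -0.   57.7 -65.9] -1.6070536207175544e-05
(array([ 2.6,  1.3, -1.9]), array([-0.0049,  0.0033, -0.001 ]))
(array([ 2.5,  1.4, -1.7]), array([-0.0049,  0.003 , -0.0009]))
t 5.5 tcp [ 0.6153 -0.1108  0.0455] rot [ 17.71  89.82 -26.77] F [-0.33  0.49  0.14] q [-20.6  23.6  98.6  -0.   57.7 -66.1] -5.6609774888096864e-05
```

View pics/c3.png

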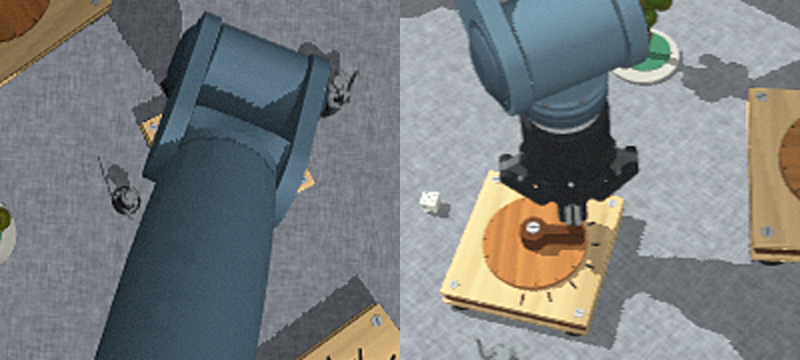

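Call:
servo_tool([
  [0,1,1,1.7,0.0436,0,0],
  [0,2,1.5,3.4,0.0873,0,0],
  [0,2,2,5.1,0.1309,0,0],
  [0,2,2.5,6.8,0.1745,0,0],
  [0,2,3,8.6,0.2182,0,0],
  [0,2,3.3,10.4,0.2618,0,0],
  [0,2,3.6,12.2,0.3054,0,0],
  [0,2,3.9,14,0.3491,0,0],
  [0,2,4.2,15.8,0.3927,0,0],
  [0,2,4.2,17.6,0.4363,0,0],
])

```text
t: 6.5
tcp_pos: [0.6307, -0.1201, 0.0435]
tcp_rot: [42.5, 89.8, -27.1]
ft_force: [-0.3, -0.4, 0.5]
opening: -0.0002
```

```bash
cat >> h.py <<'E'
def look(i,phi):
    st(); im=cams.capture('scene')[:,:,::-1]
    print('rel to',phi,rel(phi)); 
    a=cv2.resize(im[270:400,215:325],None,fx=4.5,fy=4.5,interpolation=cv2.INTER_CUBIC)
    p=cams.camera_params('scene')
    for k in range(8):   # pointer directions for each notch, overlay at fin outer end
        an=np.radians(111.3-24*k); 
        q=proj(p,[C[0]+.048*np.cos(an),C[1]+.048*np.sin(an),.056]); q=(q-[215,270])*4.5
        cv2.circle(a,tuple(int(v) for v in q),3,(255,0,0) if k!=6 else (0,0,255),-1)
        cv2.putText(a,str(k+1),tuple(int(v)+4 for v in q),0,.5,(255,0,0),1)
    cv2.imwrite(f'pics/look{i}.png',a)
E
python3 -c "
from h import *
look(4,63.3-42.5)"
```

```text
t 6.5 tcp [ 0.6307 -0.1201  0.0435] rot [ 42.51  89.83 -27.07] F [-0.26 -0.39  0.51] q [-20.9  25.6  96.   -0.   58.2 -41.3] -0.00021958233599718926
rel to 20.799999999999997 (array([ 0.5, -0.3, -2. ]), array([-0.0079,  0.0023, -0.0021]))
```

View pics/look4.png

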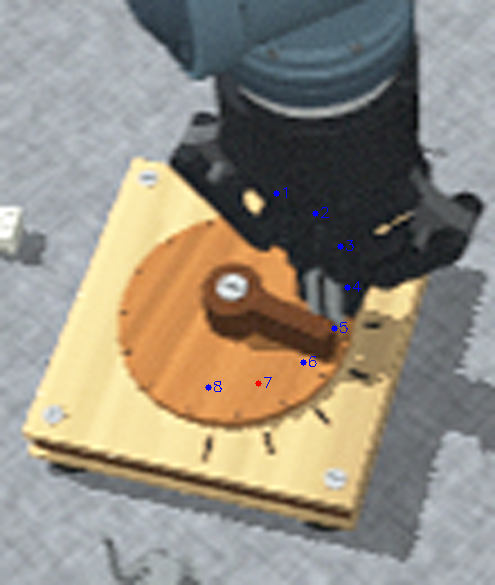

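Call:
servo_tool([
  [0,0,0.7,1.7,0.0436,0,0],
  [0,0,1.3,3.4,0.0873,0,0],
  [0,0,1.8,5.1,0.1309,0,0],
  [0,0,2.2,6.8,0.1745,0,0],
  [0,0,2.6,8.6,0.2182,0,0],
  [0,0,2.8,10.4,0.2618,0,0],
  [0,0,3,12.2,0.3054,0,0],
  [0,0,3.2,14,0.3491,0,0],
  [0,0,3.2,15.8,0.3927,0,0],
  [0,0,3.2,15.8,0.3927,0,0],
])

```text
t: 7.55
tcp_pos: [0.6392, -0.1338, 0.0435]
tcp_rot: [65.1, 89.8, -26.8]
ft_force: [-0.3, -0.1, -0.4]
opening: -0.0001
```

```bash
python3 -c "
from h import *
look(5,63.3-65)"
```

```text
t 7.55 tcp [ 0.6392 -0.1338  0.0435] rot [ 65.14  89.83 -26.83] F [-0.29 -0.05 -0.43] q [-21.7  26.8  94.2  -0.   58.8 -19.8] -0.00013007992104454772
rel to -1.7000000000000028 (array([ 0.5, -0.7, -1.6]), array([-0.0041,  0.0011, -0.0025]))
```

View pics/look5.png

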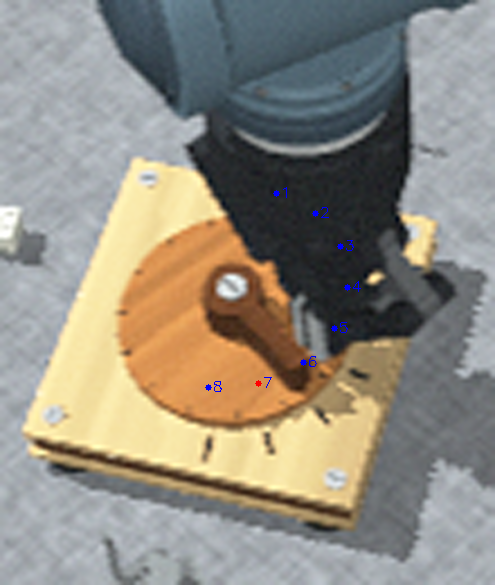

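Call:
servo_tool([
  [0,0,0.4,1.7,0.0436,0,0],
  [0,0,0.9,3.4,0.0873,0,0],
  [0,0,1.3,5.1,0.1309,0,0],
  [0,0,1.7,6.8,0.1745,0,0],
  [0,0,2.1,8.6,0.2182,0,0],
  [0,0,2.3,10.4,0.2618,0,0],
  [0,0,2.5,12.2,0.3054,0,0],
  [0,0,2.7,14,0.3491,0,0],
  [0,0,2.7,15.8,0.3927,0,0],
  [0,0,2.7,15.8,0.3927,0,0],
])

```text
t: 8.6
tcp_pos: [0.6412, -0.1496, 0.0435]
tcp_rot: [86.9, 89.8, -27.6]
ft_force: [0.4, -0.7, 0.2]
opening: -0.0001
```

```bash
python3 -c "
from h import *
look(6,63.3-87.5)"
```

```text
t 8.6 tcp [ 0.6412 -0.1496  0.0435] rot [ 86.86  89.84 -27.59] F [ 0.37 -0.66  0.2 ] q [-23.   27.5  93.4  -0.   59.    1.5] -5.430877402840638e-05
rel to -24.200000000000003 (array([ 0.4, -0.6, -1.4]), array([-0.0039,  0.0001, -0.0026]))
```

View pics/look6.png

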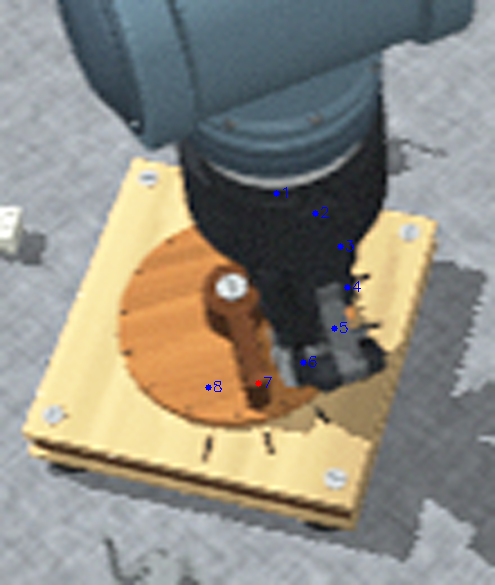

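The pointer is now in notch 7, which is four clicks on. Next I back the finger off, counter-clockwise, and lift it straight up.

Call:
servo_tool([
  [0,0,0,-4,0,0,0],
  [0,0,0,-8,0,0,0],
  [0,-8,0,-8,0,0,0],
  [0,-20,0,-8,0,0,0],
  [0,-40,0,-8,0,0,0],
  [0,-65,0,-8,0,0,0],
  [0,-90,0,-8,0,0,0],
  [0,-120,0,-8,0,0,0],
  [0,-140,0,-8,0,0,0],
  [0,-150,0,-8,0,0,0],
])

```text
t: 9.65
tcp_pos: [0.6455, -0.1427, 0.1977]
tcp_rot: [90.6, 89.5, -23.9]
ft_force: [-0.4, 0.1, 0.3]
opening: 0.0003
```

Call:
servo_tool([
  [0,0,0,-15,0,0,0],
  [0,0,0,-35,0,0,0],
  [0,0,0,-60,0,0,0],
  [0,0,0,-85,0,0,0],
  [0,0,0,-105,0,0,0],
  [0,0,0,-115,0,0,0],
  [0,0,0,-120,0,0,0],
  [0,0,0,-120,0,0,0],
  [0,0,0,-120,0,0,0],
  [0,0,0,-120,0,0,0],
])

```text
t: 10.65
tcp_pos: [0.6938, -0.0338, 0.1935]
tcp_rot: [83.4, 89.8, -31.2]
ft_force: [-0.2, -0.7, 0.3]
opening: 0.0004
```

```bash
python3 -c "
from h import *
look(7,0)
cv2.imwrite('pics/scene7.png',cams.capture('scene')[:,:,::-1])
for c in ['scene','wrist']:
  if c=='wrist': cv2.imwrite('pics/wrist7.png',cams.capture('wrist')[:,:,::-1])
  for n in ['dial_centre','pointer_end','footman','giant','tree','die']:
    print(c,n,[(round(d['confidence'],2),[round(float(v),3) for v in d['centre']]) for d in place_of(c,n)][:3])
"
```

```text
t 10.65 tcp [ 0.6938 -0.0338  0.1935] rot [ 83.39  89.85 -31.2 ] F [-0.22 -0.66  0.25] q [-12.1  21.6  83.9  -0.1  74.3  12.5] 0.00042372395365627584
rel to 0 (array([150.5, -10.8, 111.6]), array([-0.4292,  0.0008, -0.0027]))
scene dial_centre [(0.86, [0.779, 0.117, 0.053]), (0.75, [0.599, -0.149, 0.037]), (0.74, [0.307, -0.282, 0.049])]
scene pointer_end [(0.89, [0.642, -0.177, 0.056]), (0.73, [0.746, 0.169, 0.08]), (0.69, [0.273, -0.228, 0.074])]
scene footman [(0.63, [0.551, -0.042, 0.003]), (0.52, [0.599, -0.143, 0.037])]
scene giant [(0.61, [0.673, -0.256, -0.001])]
scene tree [(0.6, [0.505, 0.121, 0.004])]
scene die [(0.47, [0.476, -0.174, -0.0])]
wrist dial_centre [(0.94, [0.776, 0.117, 0.049])]
wrist pointer_end [(0.97, [0.635, -0.176, 0.057])]
wrist footman [(0.58, [0.555, -0.041, -0.003])]
wrist giant [(0.66, [0.552, -0.04, -0.007])]
wrist tree [(0.78, [0.504, 0.119, 0.001])]
wrist die [(0.53, [0.473, -0.171, -0.003])]
```

View pics/look7.png

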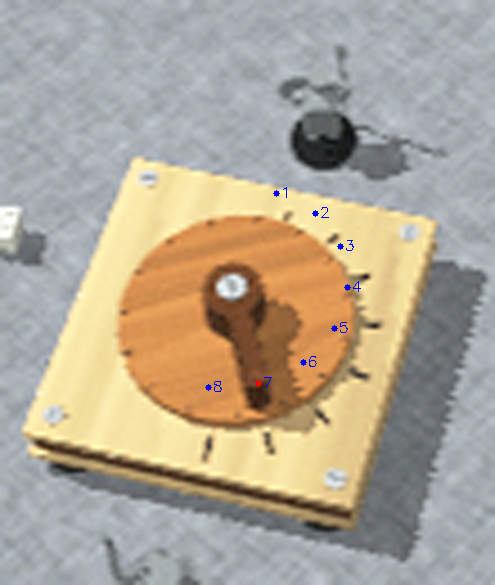

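View pics/scene7.png

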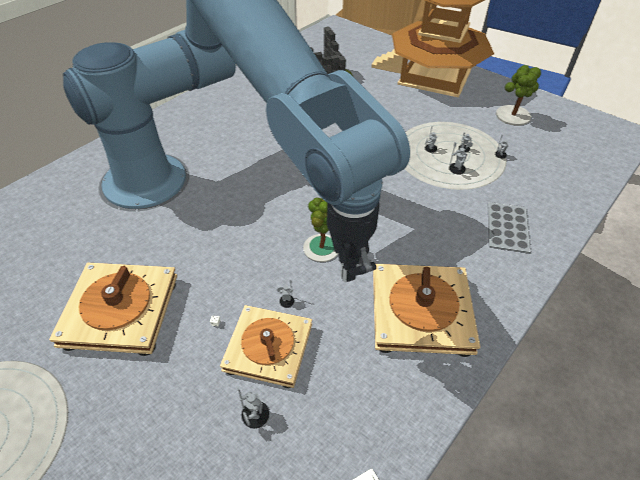

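```bash
python3 -c "
from bench import ctrl
print(ctrl.hand_in())"
```

```text
the job is handed in; nothing more can be done
None
```

I pushed the pointer on the smallest counter clockwise from notch 3 to notch 7 with the closed fingertip, then drew the finger back, lifted it clear and handed the job in at about 11 s.

- **Dial:** I checked the pointer in the scene picture after each of the four pushes. The last picture, with the arm away, shows it at rest at the seventh tick. By the network readings, its end moved about 73 mm; a four-click turn should give 71 mm.
- **Force:** The wrist force read about 1 N or less at the end of each push, within its noise. I did not read it during the pushes.
- **Other things:** The scene camera's network placed the footman, giant, tree and die within about 5 mm of where it first placed them, and all were upright in the picture.
- **Disagreements:**
    - The measured finger position was off my nominal arc by 1.4 to 2.5 mm.
    - The top camera's view of the dial was blocked by the arm during the first push, so I did not use it after that.
    - In the last wrist picture, the network took the footman for the giant, and it did not report this dial's centre.

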